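# Walk the video recorder home in its lockbox

## Task

The black video recorder sits loose in the open base pan of its lockbox, connector side towards you, and is too wide to grip. Walk it forward into the pan with pushes on the bare left and right ends of its connector panel, in turn so that it stays roughly in line with the pan, until its far face is fully home against the stops of both corner brackets. Keep off the connectors, keep the recorder flat on the pan, and leave everything else on the bench where it is.

Things in the scene. Friction and masses are not known exactly. Their poses are not given: they have to be found in the camera images.
- pan: light-grey steel base pan of the lockbox, fixed on the bench, 385 mm deep, 365 wide, floor 3 mm thick; open at the near edge, 28 mm rim on the other three sides. Origin on the bench surface, mid-lane on the stop line; x points inwards (away from the robot), y left, z up. Floor: x -320 to +65, y -150 to +215 mm. Recorder's lane along x at y = 0; bay on the left (y above 140).
- stop_left (a point): middle of the stop face of the left steel corner bracket (pan x = 0, y = +92, 18 mm above the bench), axes as the pan. The bracket stands 30 mm above the pan floor: stop face 38 mm wide across the lane at pan x = 0; side leg with its inner face at pan y = +108 from x = 0 to -50 mm; then a lead-in that flares outwards to y about +128 at x = -102 mm
- stop_right (a point): the same on the right corner bracket, its mirror image (pan x = 0, y = -92 mm, 18 mm above the bench)
- recorder: black steel box, 150 (x) x 200 (y) x 45 mm high, 0.9 kg, flat underside, loose on the pan floor. Origin: centre of its underside; x from the connector panel (x = -75 mm, facing the robot) to the far face, y left. Starts 100 to 140 mm short of the stops, up to 0.2 rad askew. Pushing one end of the panel (3 to 8 N) moves it on and swings it, about 0.1 rad per 20 to 25 mm of that end's travel.
- connectors: sockets sticking out up to 17 mm from the recorder's connector panel and fixed to it: they cover its middle from y = -53 to +52 mm, 5 to 40 mm above the underside; must not be touched. Same origin and axes as the recorder.
- near_left (a point): point on the recorder's connector panel in the middle of its bare left end (recorder x = -75, y = +78 mm, half-way up, 22.5 mm above its underside); the panel is bare and flat from y = 55 to 100 mm. Axes as the recorder. A fingertip pushing here does not slip easily (friction about 0.6): moving it a little sideways during the push carries this end along. Rubbing along a bracket can take up to 20 N.
- near_right (a point): the same on the bare right end (recorder x = -75, y = -78 mm; bare from -55 to -100 mm)
- far_left (a point): far left corner of the recorder (recorder x = +75, y = +100 mm, half-way up): at the stop when its x in the pan's frame is 0
- far_right (a point): far right corner of the recorder (recorder x = +75, y = -100 mm, half-way up): at the stop when its x in the pan's frame is 0
- adapter: bystander: black power adapter, 115 x 50 x 32 mm, loose on the pan floor in the left bay; origin at the centre of its underside
- camera: bystander: white turret camera, 110 mm across, 88 mm high, on the bench to the left; origin at the centre of its underside
- battery: bystander: small dark sealed battery with blue label, 97 x 43 x 58 mm, on the right; origin at the centre of its underside
- disk: bystander: aluminium hard disk drive, 147 x 102 x 25 mm, on the right; origin at the centre of its underside
- screwdriver: bystander: red-handled screwdriver, 200 mm long, lying on the bench on the right
- sensor: bystander: white motion sensor, 110 x 60 x 40 mm, on the right; origin at the centre of its underside
- carton: bystander: cardboard camera carton, 135 x 135 x 105 mm, on the left near the robot; origin at the centre of its underside

How it is judged (in metres and radians):
At the end, for the whole second after the job is handed in: Both far corners of the recorder within 6 mm of the bracket stops, its middle within 12 mm of the lane's middle (between the brackets), flat on the pan floor and at rest (x of far_left in the frame of pan between -0.006 and 0.004 m and x of far_right in the frame of pan between -0.006 and 0.004 m and y of recorder in the frame of pan between -0.012 and 0.012 m and z of recorder in the frame of pan below 0.006 m and angle between recorder's own z axis and vertical below 0.04 rad and linear speed of recorder below 0.01 m/s); the robot touches nothing.
It fails at once if a connector is touched (more than 1 N) by the fingers or the arm (contact force between any of the fingers, the arm and connectors above 1 N).
It fails at once if the recorder swings more than 25 degrees (0.44 rad) out of line with the pan (angle between the x axis of recorder and the x axis of pan, either way round above 0.44 rad).
It fails at once if the recorder is tipped by more than 7 degrees (0.12 rad) or lifted more than 12 mm off the pan floor (angle between recorder's own z axis and vertical above 0.12 rad or z of recorder in the frame of pan above 0.015 m).
It fails at once if a bystander is moved by more than 15 mm (distance of any of adapter, camera, battery, disk, screwdriver, sensor, carton from where it was at the start of the episode above 0.015 m).
It also fails if it takes over 67 s, if anything falls off the work surface, if the arm or the gripper's body presses on something with over 40 N, if the wrist force passes 120 N, or if a joint passes its speed limit or range.

## Robot

A 6-joint arm with a two-finger parallel gripper is mounted at the origin on the work surface. World frame = base frame: x ahead of the robot, y to its left, z up, the work surface at z = 0. Lengths are in mm, angles in rad, forces in N, time in s.
With the tool pointing down it reaches from about 375 to 925 mm from the base axis. Payload 5.7 kg.
Tool frame: the origin (TCP) lies at the very end of the fingers, on their centre line; the grasp point (between the pads) lies 19 mm behind it; z points along the fingers, y is the line along which they close (so a half turn about z gives the same grasp; the last joint's range is limited). The gripper opens to 85 mm and grips with 20 to 120 N. Pads are 22 mm wide; open, the fingers measure 114 mm over their backs; the gripper's body (76 mm by 85 mm) begins 54 mm behind the grasp point. The pads swing forward as they close: fully open they stand 13 mm farther back than shut.
Start: joints at [1.004, 0.359, 1.51, -0, 1.272, -0.115], TCP at [261.94, 539.769, 231.267] pointing down, gripper open.
Joint ranges: [-2.97, 2.97], [-1.01, 2.36], [0.21, 2.38], [-0.96, 4.11], [0.2, 2.71], [-2.98, 2.98]. Speed limits (rad/s): [2.39, 2.39, 3.14, 3.14, 3.14, 3.14].

## Interface

Orientations are given as a unit quaternion [w, x, y, z].
In Python, from plant import monitor, optics, manip gives the robot as it stands.
- The arm moves only by the tool jog_arm, never from a script. Its argument "moves" is a list of rows, each an object with "hand": the opening, from 0 (shut) to 1 (fully open); "xyz": the shift along the tool's x, y, z in m, a list of three; "turn": the turn, a rotation vector about the tool's x, y, z in rad, a list of three. A call has 1 to 10 rows; each row shifts and turns the commanded pose from where the row before left it, along the tool's axes as they then stand; what a row does not reach is not made up. A row lasts 1/8 s, in which the tool goes at most 62.5 mm and 10.7 degrees, less where a joint would pass 70% of its speed; a pose out of reach is approached as far as the arm can. A call is refused whole if a number of a shift passes 0.0625 or a number of a turn 0.188, either way. A call with a gripper value outside its range is refused whole. The fingers move at their own pace and stop on an object; "squeeze" is the grip in N (left out, the last holds). Time passes only in rows, so rows that do not move let the fingers close. It gives the time, the measured TCP pose, the force, the opening and the grip force at its end, in the units of the state.
- monitor.observe(): the state, without advancing time (a new reading comes with each control period).
- optics.snapshot(name): name is "side" or "top"; returns a dict with "img" (420x560x3 uint8, blue, green, red), "vfov" (degrees; the focal length in pixels is half the picture's height over the tangent of half this angle, whatever the lens; pixels are square), "cx", "cy" (the principal point, pixels), "k1" (the pictures are not rectified: a ray, as slopes to the right and down, at radius r is drawn at 1 + k1 r^2 times it, then the intrinsics apply), "rvec" (rotation vector, rad) and "tvec" (3), from world to camera coordinates, as OpenCV has them. Camera axes: x right, y down, z forward; pixel columns grow to the right and rows downward; lengths in mm; the calibration is good to about 2 mm. A picture is of the moment at which its call begins. There is no depth.
- manip.sign_off(): hands the job in; it is judged then, once.
The state is a dict: "time": time; "joint_positions": joint angles; "dq": joint speeds; "joint_efforts": joint torques, N m; "tool_pos": TCP position; "tool_rot": TCP orientation; "wrist_force": force on the tool from outside, world axes, zero at the start; "ft_torque": the same for the moment, N m; "grip_width": finger opening in mm; "grasp_force": force on a finger pad.
Only numpy, scipy, OpenCV 4.12 (cv2) and the standard library are available. Lean on these libraries where they do the work, as an engineer would, in place of code of your own. Each camera call takes 0.05 s, during which the arm holds its last target. There are 200 camera calls.

## Working session

There is one attempt and no reset: what is moved stays moved. The work goes in short steps, Python scripts to look and compute and a tool call to move; the robot and the scene stay as the last step left them, time stands still between calls to the robot, and variables do not carry over. Pictures are saved under pics/ and viewed, at most 10 in all, crops included, and the job is handed in when it is done.

Besides the shell and the picture viewer there is one more tool, called after "Emit:" as name([rows], argument=value, ...), one row to a line, values as JSON. jog_arm: Moves the arm, as the interface text tells. Its arguments: {"type":"object","properties":{"moves":{"type":"array"},"squeeze":{"type":"number"}},"required":["moves"]}

```bash
mkdir -p pics
cat > h.py <<'E'
import numpy as np, cv2
from plant import monitor, optics, manip
def snap(n,f):
    s=optics.snapshot(n); cv2.imwrite('pics/'+f,s['img']); np.save('pics/'+n+'.npy',{k:v for k,v in s.items()},allow_pickle=True); return s
def load(n): return np.load('pics/'+n+'.npy',allow_pickle=True).item()
def par(s):
    f=210/np.tan(np.radians(s['vfov'])/2); return f,cv2.Rodrigues(np.array(s['rvec'],float))[0],np.array(s['tvec'],float).ravel()
def proj(s,P):
    f,R,t=par(s); p=np.atleast_2d(P)@R.T+t; a=p[:,:2]/p[:,2:]; r2=(a**2).sum(1,keepdims=True)
    return a*(1+s['k1']*r2)*f+[s['cx'],s['cy']]
def unproj(s,uv,z):
    f,R,t=par(s); d=(np.atleast_2d(uv)-[s['cx'],s['cy']])/f; a=d.copy()
    for _ in range(30): a=d/(1+s['k1']*(a**2).sum(1,keepdims=True))
    r=np.c_[a,np.ones(len(a))]@R; c=-R.T@t
    return c+r*((z-c[2])/r[:,2])[:,None]
E
python3 - <<'E'
from h import *
for n in('top','side'):
    s=snap(n,n+'0.png'); f,R,t=par(s); print(n,f,s['k1'],-R.T@t,R.round(2).tolist())
print(monitor.observe())
E
```

```text
top 411.20371441885663 -0.1172460064426944 [ 377.79559342   63.6775236  1374.84305815] [[0.0, -1.0, 0.01], [-0.99, -0.0, -0.14], [0.14, -0.01, -0.99]]
side 488.304107775089 -0.10802969464193234 [  169.01504889 -1318.04866937  1134.78367756] [[0.96, -0.27, 0.02], [-0.15, -0.58, -0.8], [0.22, 0.77, -0.6]]
{'time': 0.1, 'joint_positions': array([ 1.00389845e+00,  3.59451759e-01,  1.51135252e+00, -1.26436597e-05,
        1.27250358e+00, -1.15100165e-01]), 'dq': array([ 0.00036249, -0.00020538, -0.00280643,  0.00063499, -0.00139242,
        0.00013881]), 'joint_efforts': array([ 3.06935717e-04, -5.28656530e+01, -2.79349834e+01, -6.49303229e-05,
        4.84436896e-03, -3.71790372e-05]), 'tool_pos': array([261.62032183, 539.25737395, 230.51568773]), 'tool_rot': array([-2.81113037e-04,  2.23980571e-01,  9.74593232e-01, -8.10241029e-04]), 'wrist_force': array([-0.04757898,  0.58439961,  0.03197706]), 'ft_torque': array([0.00400758, 0.01713268, 0.00194637]), 'grasp_force': 0.0, 'grip_width': 85.44772021553992}
```

View pics/top0.png

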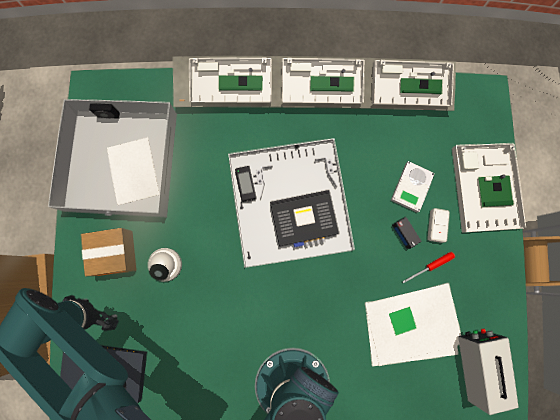

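View pics/side0.png

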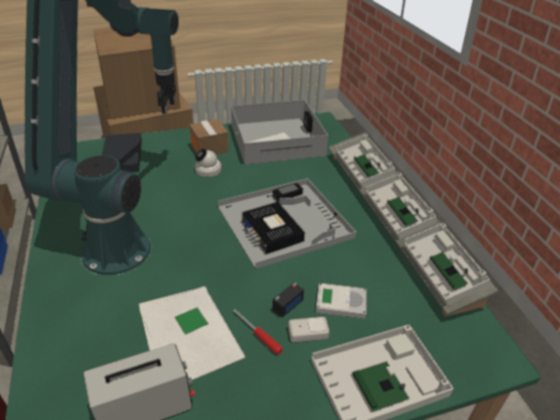

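The top view shows the pan at about (228–355, 138–268), with the recorder at (270–343, 190–250). The arm is clear at lower left. I'll enlarge the pan region next.

Run:
```python
from h import *
c=load('top')['img'][130:275,220:365]
cv2.imwrite('pics/c0.png',cv2.resize(c,(580,580),interpolation=cv2.INTER_CUBIC))
c=load('side')['img'][175:265,210:360]
cv2.imwrite('pics/c1.png',cv2.resize(c,(750,450),interpolation=cv2.INTER_CUBIC))
```

```text
(no output)
```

View pics/c0.png

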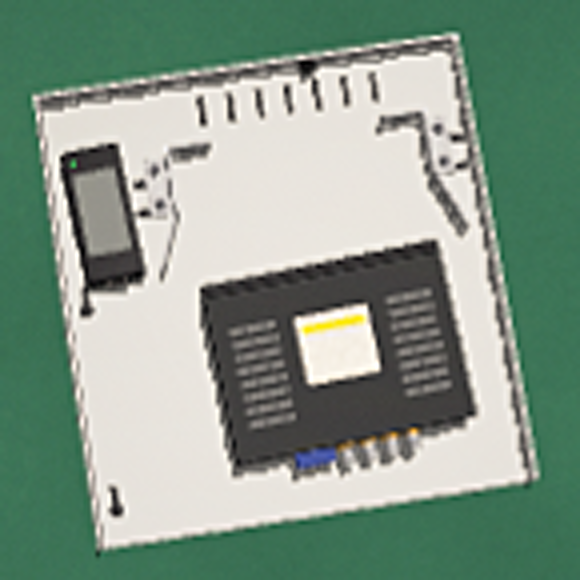

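View pics/c1.png

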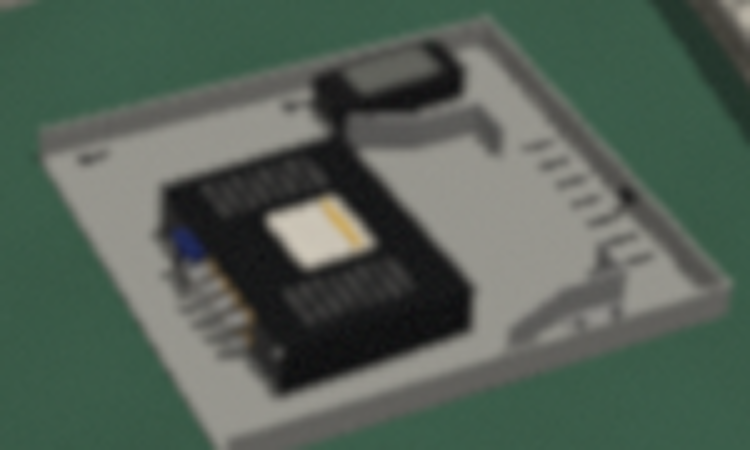

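```bash
cat >> h.py <<'E'
from scipy.optimize import least_squares
def tf(p,P):
    c,s=np.cos(p[2]),np.sin(p[2]); P=np.atleast_2d(P).astype(float)
    return np.c_[p[0]+c*P[:,0]-s*P[:,1],p[1]+s*P[:,0]+c*P[:,1],P[:,2]]
def fit(s,P,uv,p0):
    r=least_squares(lambda p:(proj(s,tf(p,P))-uv).ravel(),p0,x_scale=[10,10,.05],loss='soft_l1'); return r.x,r.fun.round(2)
PAN=[[65,215,28],[65,-150,28],[-320,-150,28],[-320,215,28],[65,215,3],[-320,215,3]]
BOX=[[75,100,45],[75,-100,45],[-75,-100,45],[-75,100,45]]
def off(p,z=3): return lambda P: np.array(P,float)+[0,0,z]
def rel(pan,rec):
    d=rec[:2]-pan[:2]; c,s=np.cos(pan[2]),np.sin(pan[2]); return np.array([c*d[0]+s*d[1],-s*d[0]+c*d[1],rec[2]-pan[2]])
E
python3 - <<'E'
from h import *
def fc(u): return np.array(u,float)/4-.375+[220,130]
s=load('top')
pan,r=fit(s,PAN[:4],fc([[34,97],[458,36],[537,480],[100,550]]),[800,0,.1]); print(pan,r)
B=np.array(BOX)+[0,0,3]
rec,r=fit(s,B,fc([[200,287],[436,242],[476,414],[235,462]]),[700,0,.1]); print(rec,r)
np.save('pan.npy',pan)
q=rel(pan,rec); print('rel',q); 
def draw(s,o,ov,k):
    im=cv2.resize(s['img'],None,fx=k,fy=k,interpolation=cv2.INTER_CUBIC)
    def L(P,c,cl=True): cv2.polylines(im,[np.round((proj(s,P)+.5)*k-.5).astype(int)],cl,c,1)
    L(tf(pan,PAN[:4]),(0,0,255)); L(tf(pan,[[65,215,3],[65,-150,3],[-320,-150,3],[-320,215,3]]),(255,0,255))
    for y in(1,-1): L(tf(pan,[[0,y*73,33],[0,y*108,33],[-50,y*108,33],[-102,y*128,33]]),(0,160,0),False)
    L(tf(rec,B),(0,255,255)); L(tf(rec,B-[0,0,45]),(255,255,0))
    return im[o[1]*k:ov[1]*k,o[0]*k:ov[0]*k]
a=draw(s,(225,130),(360,275),4); b=draw(load('side'),(210,175),(360,265),3)
b=draw(load('side'),(212,175),(358,266),4)[:, :]
c=np.zeros((580,800,3),np.uint8); c[:a.shape[0],:540]=a; 
cv2.imwrite('pics/o0.png',a); cv2.imwrite('pics/o1.png',b)
E
```

```text
[ 7.33697977e+02 -3.10662342e+00  1.57577723e-01] [-0.03 -0.12 -0.06 -0.37  0.46  0.28 -0.34  0.15]
[ 5.46323793e+02 -3.43436182e+01  2.01766748e-01] [-0.32 -0.51  0.24 -0.95  0.09  0.56 -0.01  0.77]
rel [-1.89954584e+02 -1.44602087e+00  4.41890251e-02]
```

View pics/o0.png

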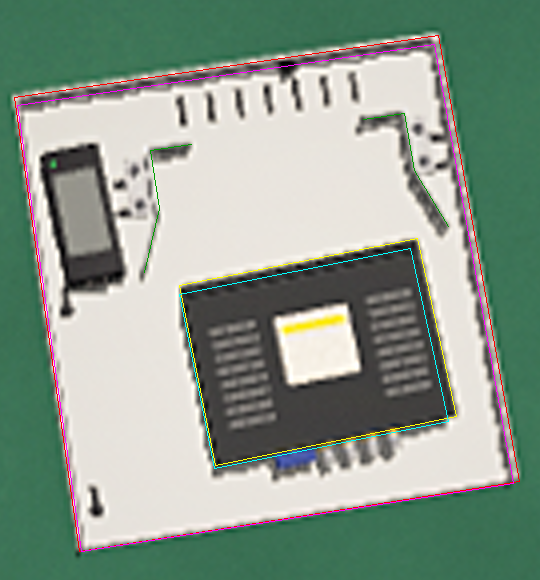

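View pics/o1.png

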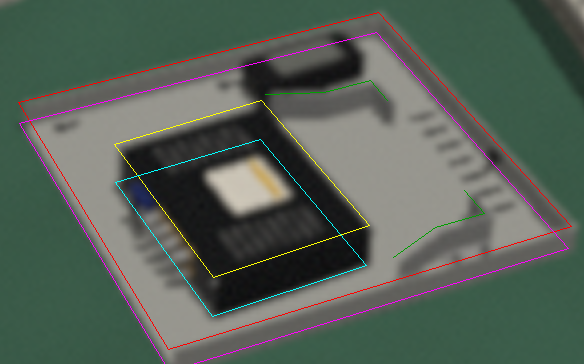

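The pan fit is good: origin (734, −3), yaw 0.158. The recorder sits at pan (−190, −1.5), yaw +0.044, so its left end lags and I push that first. I'll move above the approach point with the fingers shut and the tool's −x along pan x.

Emit:
jog_arm([
  {"hand": 0,"xyz": [-0.037,-0.039,0],"turn": [0,0,0]},
  {"hand": 0,"xyz": [-0.037,-0.039,0],"turn": [0,0,0]},
  {"hand": 0,"xyz": [-0.037,-0.039,0],"turn": [0,0,0]},
  {"hand": 0,"xyz": [-0.037,-0.039,0],"turn": [0,0,0]},
  {"hand": 0,"xyz": [-0.037,-0.039,0],"turn": [0,0,0]},
  {"hand": 0,"xyz": [-0.037,-0.039,0],"turn": [0,0,0]},
  {"hand": 0,"xyz": [-0.037,-0.039,0],"turn": [0,0,0]},
  {"hand": 0,"xyz": [-0.037,-0.039,0],"turn": [0,0,0]},
  {"hand": 0,"xyz": [-0.037,-0.039,0],"turn": [0,0,0]},
  {"hand": 0,"xyz": [-0.037,-0.039,0],"turn": [0,0,0]},
])

```text
time: 1.35
tool_pos: [424.6, 25.7, 231.3]
tool_rot: [0.0, 0.224, 0.975, 0.0]
wrist_force: [1.3, 0.5, -0.6]
grip_width: -0.1
grasp_force: 0.0
```

Emit:
jog_arm([
  {"hand": 0,"xyz": [0,0,0],"turn": [0,0,-0.152]},
  {"hand": 0,"xyz": [0,0,0],"turn": [0,0,-0.152]},
  {"hand": 0,"xyz": [0,0,0],"turn": [0,0,-0.152]},
  {"hand": 0,"xyz": [0,0,0],"turn": [0,0,-0.152]},
  {"hand": 0,"xyz": [0,0,0],"turn": [0,0,0]},
])

```text
time: 1.98
tool_pos: [424.2, 27.4, 231.1]
tool_rot: [-0.0, -0.077, 0.997, 0.0]
wrist_force: [0.2, -0.3, 0.6]
grip_width: -0.1
grasp_force: 0.0
```

```bash
cat >> h.py <<'E'
def tool():
    o=monitor.observe(); pan=np.load('pan.npy'); w,x,y,z=o['tool_rot']
    ya=np.array([2*(x*y-w*z),1-2*(x*x+z*z)]); za=[2*(x*z+w*y),2*(y*z-w*x)]
    p=rel(pan,np.r_[o['tool_pos'][:2],np.arctan2(ya[1],ya[0])-np.pi/2])
    print('t %.2f tool in pan x,y,yaw'%o['time'],p.round(3),'z',round(o['tool_pos'][2],1),'tilt',np.round(za,3),'F',np.round(o['wrist_force'],1),'w',round(o['grip_width'],1)); return p
E
python3 -c "
from h import *
tool()"
```

```text
t 1.98 tool in pan x,y,yaw [-3.00852e+02  7.86620e+01 -3.00000e-03] z 231.1 tilt [-0.001 -0.   ] F [ 0.2 -0.3  0.6] w -0.1
```

Emit:
jog_arm([
  {"hand": 0,"xyz": [0,0,0.053],"turn": [0,0,0]},
  {"hand": 0,"xyz": [0,0,0.053],"turn": [0,0,0]},
  {"hand": 0,"xyz": [0,0,0.053],"turn": [0,0,0]},
  {"hand": 0,"xyz": [0,0,0.053],"turn": [0,0,0]},
  {"hand": 0,"xyz": [0,0.002,0],"turn": [0,0,0]},
  {"hand": 0,"xyz": [-0.007,0,0],"turn": [0,0,0]},
  {"hand": 0,"xyz": [-0.007,0,0],"turn": [0,0,0]},
  {"hand": 0,"xyz": [-0.004,0,0],"turn": [0,0,0]},
])

```text
time: 2.98
tool_pos: [443.9, 32.0, 21.2]
tool_rot: [0.002, -0.078, 0.997, -0.0]
wrist_force: [-2.7, -1.4, 3.0]
grip_width: -0.1
grasp_force: 1.9
```

Emit:
jog_arm([
  {"hand": 0,"xyz": [-0.004,0,0],"turn": [0,0,0]},
  {"hand": 0,"xyz": [-0.004,0,0],"turn": [0,0,0]},
])

```text
time: 3.22
tool_pos: [446.5, 33.8, 19.7]
tool_rot: [-0.003, -0.078, 0.997, 0.0]
wrist_force: [-8.2, 1.6, 5.1]
grip_width: 0.2
grasp_force: 3.7
```

Emit:
jog_arm([
  {"hand": 0,"xyz": [-0.004,0,0],"turn": [0,0,0]},
  {"hand": 0,"xyz": [-0.004,0,0],"turn": [0,0,0]},
])

```text
time: 3.48
tool_pos: [454.4, 35.3, 19.4]
tool_rot: [-0.003, -0.078, 0.997, 0.001]
wrist_force: [-6.8, 2.5, 2.7]
grip_width: 0.1
grasp_force: 2.9
```

```bash
cat >> h.py <<'E'
def look(k=4):
    s=optics.snapshot('top'); c=s['img'][130:275,225:360]; im=cv2.resize(c,None,fx=k,fy=k,interpolation=cv2.INTER_CUBIC); return s,im
E
python3 - <<'E'
from h import *
tool(); s,im=look(); cv2.imwrite('pics/p1.png',im)
E
```

```text
t 3.48 tool in pan x,y,yaw [-2.69795e+02  8.17530e+01 -2.00000e-03] z 19.4 tilt [-0.006  0.001] F [-6.8  2.5  2.7] w 0.1
```

View pics/p1.png

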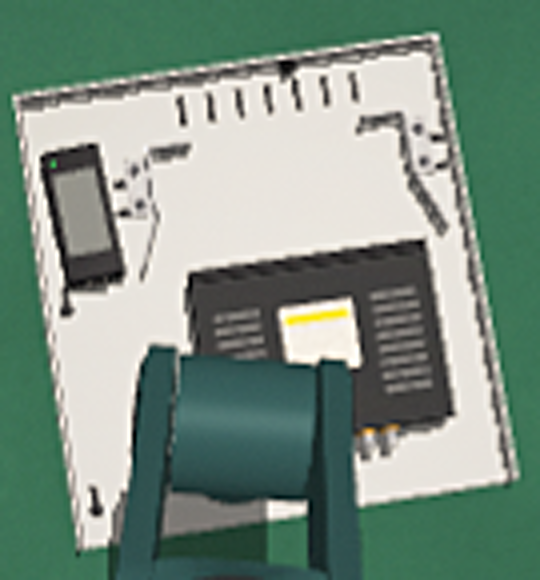

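The far edge now runs from (190, 270) to (424, 240) in the crop, nearly square with the pan, and the arm hides the left part of the panel. I'll fit the recorder's edges with code from here on.

```bash
cat >> h.py <<'E'
def recfit(s,q,it=6):
    """fit recorder pose in pan frame from dark/light edges; q initial guess"""
    g=cv2.cvtColor(s['img'],cv2.COLOR_BGR2GRAY).astype(np.float32); pan=np.load('pan.npy'); q=np.array(q,float)
    E=[((75,y),(1,0)) for y in np.arange(-66,67,4)]+[((x,sg*100),(0,sg)) for sg in(1,-1) for x in np.arange(-60,71,5)]
    d=np.arange(-14,14.1,.5)
    def W(q,x): return tf(pan,np.c_[tf(q,np.c_[x,np.full(len(x),48.)])[:,:2],np.full(len(x),48.)])
    for _ in range(it):
        N=[];D=[];M=[]
        for p,n in E:
            x=np.array(p)+d[:,None]*np.array(n); uv=proj(s,W(q,x)).astype(np.float32)
            v=cv2.remap(g,uv[:,0].reshape(1,-1),uv[:,1].reshape(1,-1),cv2.INTER_CUBIC)[0]
            c=np.where((v[:-1]<135)&(v[1:]>=135))[0]
            if len(c) and v[-6:].max()>170:
                i=c[np.argmin(abs(d[c]))]; D.append(d[i]+.5*(135-v[i])/(v[i+1]-v[i])); N.append([n[0],n[1],-n[0]*p[1]+n[1]*p[0]]); M.append((p,n))
        N=np.array(N,float);D=np.array(D)
        r=least_squares(lambda a:N@a-D,[0,0,0],x_scale=[1,1,.01],loss='soft_l1',f_scale=1.).x
        q=q+[*(np.array([[np.cos(q[2]),-np.sin(q[2])],[np.sin(q[2]),np.cos(q[2])]])@r[:2]),r[2]]
    res=N@r-D
    print('rec in pan',q.round(3),'n',len(D),'res med',np.median(abs(res)).round(2)); c=tf(q,[[75,100,0],[75,-100,0],[-75,80,0],[-75,-80,0]])
    print(' farL %.1f farR %.1f  pushL (%.1f,%.1f) pushR (%.1f,%.1f)'%(c[0,0],c[1,0],*c[2,:2],*c[3,:2])); return q
E
python3 - <<'E'
from h import *
recfit(load('top'),[-190,-1.5,.044])
recfit(optics.snapshot('top'),[-182,-1.5,.0])
E
```

```text
rec in pan [-1.91079e+02 -1.86000e-01  4.80000e-02] n 88 res med 0.96
 farL -121.0 farR -111.3  pushL (-269.9,76.1) pushR (-262.1,-83.7)
rec in pan [-1.84477e+02 -4.40600e+00 -1.00000e-02] n 74 res med 0.49
 farL -108.5 farR -110.5  pushL (-258.7,76.3) pushR (-260.3,-83.7)
```

The fit agrees with the finger contact (panel at −258.7, finger face at −258.8). I'll push the left end a bit more, then switch to the right.

Emit:
jog_arm([
  {"hand": 0,"xyz": [-0.005,0.001,0],"turn": [0,0,0]},
  {"hand": 0,"xyz": [-0.005,0.001,0],"turn": [0,0,0]},
  {"hand": 0,"xyz": [0.02,0,0],"turn": [0,0,0]},
  {"hand": 0,"xyz": [0.018,0,0],"turn": [0,0,0]},
  {"hand": 0,"xyz": [0,-0.054,0],"turn": [0,0,0]},
  {"hand": 0,"xyz": [0,-0.054,0],"turn": [0,0,0]},
  {"hand": 0,"xyz": [0,-0.056,0],"turn": [0,0,0]},
  {"hand": 0,"xyz": [0,0,0],"turn": [0,0,0]},
])

```text
time: 4.58
tool_pos: [459.1, -134.7, 20.3]
tool_rot: [0.003, -0.076, 0.997, -0.002]
wrist_force: [-0.0, 0.4, 0.4]
grip_width: 0.1
grasp_force: 0.0
```

Run:
```python
from h import *
tool(); recfit(optics.snapshot('top'),[-179,-3,-.05])
```

```text
t 4.58 tool in pan x,y,yaw [-2.91844e+02 -8.69050e+01 -6.00000e-03] z 20.3 tilt [ 0.006 -0.004] F [-0.   0.4  0.4] w 0.1
rec in pan [-1.79802e+02 -5.04400e+00 -7.90000e-02] n 75 res med 0.51
 farL -97.2 farR -112.9  pushL (-248.3,80.6) pushR (-260.9,-78.9)
```

Emit:
jog_arm([
  {"hand": 0,"xyz": [-0.008,0.008,0],"turn": [0,0,0]},
  {"hand": 0,"xyz": [-0.008,0,0],"turn": [0,0,0]},
  {"hand": 0,"xyz": [-0.004,0,0],"turn": [0,0,0]},
  {"hand": 0,"xyz": [-0.005,0,0],"turn": [0,0,0]},
  {"hand": 0,"xyz": [-0.005,0,0],"turn": [0,0,0]},
  {"hand": 0,"xyz": [-0.005,0,0],"turn": [0,0,0]},
  {"hand": 0,"xyz": [-0.005,0,0],"turn": [0,0,0]},
  {"hand": 0,"xyz": [-0.005,0,0],"turn": [0,0,0]},
])

```text
time: 5.62
tool_pos: [496.3, -114.8, 19.0]
tool_rot: [-0.002, -0.078, 0.997, 0.0]
wrist_force: [-6.9, -3.5, 3.9]
grip_width: 0.0
grasp_force: 3.7
```

Run:
```python
from h import *
tool(); recfit(optics.snapshot('top'),[-170,-3,.0])
```

```text
t 5.62 tool in pan x,y,yaw [-252.029  -73.056   -0.   ] z 19.0 tilt [-0.005  0.   ] F [-6.9 -3.5  3.9] w 0.0
rec in pan [-1.67808e+02  1.19100e+00  2.00000e-03] n 67 res med 0.53
 farL -93.1 farR -92.6  pushL (-243.0,81.0) pushR (-242.6,-79.0)
```

Emit:
jog_arm([
  {"hand": 0,"xyz": [-0.005,-0.001,0],"turn": [0,0,0]},
  {"hand": 0,"xyz": [-0.005,-0.001,0],"turn": [0,0,0]},
  {"hand": 0,"xyz": [0.02,0,0],"turn": [0,0,0]},
  {"hand": 0,"xyz": [0.02,0,0],"turn": [0,0,0]},
  {"hand": 0,"xyz": [0,0.051,0],"turn": [0,0,0]},
  {"hand": 0,"xyz": [0,0.051,0],"turn": [0,0,0]},
  {"hand": 0,"xyz": [0,0.051,0],"turn": [0,0,0]},
  {"hand": 0,"xyz": [0,0,0],"turn": [0,0,0]},
])

```text
time: 6.68
tool_pos: [444.1, 32.5, 19.2]
tool_rot: [-0.001, -0.08, 0.997, 0.0]
wrist_force: [0.4, -0.1, -0.3]
grip_width: -0.1
grasp_force: 0.0
```

Run:
```python
from h import *
tool(); recfit(optics.snapshot('top'),[-162,3,.05])
```

```text
t 6.67 tool in pan x,y,yaw [-2.80456e+02  8.05980e+01  3.00000e-03] z 19.2 tilt [-0.002  0.   ] F [ 0.4 -0.1 -0.3] w -0.1
rec in pan [-1.61044e+02  1.55100e+00  6.90000e-02] n 79 res med 0.57
 farL -93.1 farR -79.3  pushL (-241.4,76.2) pushR (-230.3,-83.4)
```

Emit:
jog_arm([
  {"hand": 0,"xyz": [-0.011,-0.002,0],"turn": [0,0,0]},
  {"hand": 0,"xyz": [-0.011,0,0],"turn": [0,0,0]},
  {"hand": 0,"xyz": [-0.005,0,0],"turn": [0,0,0]},
  {"hand": 0,"xyz": [-0.005,0.001,0],"turn": [0,0,0]},
  {"hand": 0,"xyz": [-0.005,0.001,0],"turn": [0,0,0]},
  {"hand": 0,"xyz": [-0.005,0.001,0],"turn": [0,0,0]},
  {"hand": 0,"xyz": [-0.005,0,0],"turn": [0,0,0]},
  {"hand": 0,"xyz": [-0.004,0,0],"turn": [0,0,0]},
])

```text
time: 7.72
tool_pos: [491.5, 39.1, 18.6]
tool_rot: [-0.004, -0.078, 0.997, 0.001]
wrist_force: [-7.7, 2.4, 5.1]
grip_width: 0.2
grasp_force: 3.8
```

Emit:
jog_arm([
  {"hand": 0,"xyz": [0.02,0,0],"turn": [0,0,0]},
  {"hand": 0,"xyz": [0.02,0,0],"turn": [0,0,0]},
  {"hand": 0,"xyz": [0,-0.054,0],"turn": [0,0,0]},
  {"hand": 0,"xyz": [0,-0.054,0],"turn": [0,0,0]},
  {"hand": 0,"xyz": [0,-0.053,0],"turn": [0,0,0]},
  {"hand": 0,"xyz": [0,0,0],"turn": [0,0,0]},
])

```text
time: 8.48
tool_pos: [483.6, -131.0, 19.6]
tool_rot: [0.002, -0.076, 0.997, -0.001]
wrist_force: [0.2, -0.6, 0.4]
grip_width: 0.1
grasp_force: 0.0
```

Run:
```python
from h import *
tool(); recfit(optics.snapshot('top'),[-150,-3,-.05])
```

```text
t 8.47 tool in pan x,y,yaw [-2.67051e+02 -8.70340e+01 -6.00000e-03] z 19.6 tilt [ 0.004 -0.002] F [ 0.2 -0.6  0.4] w 0.1
rec in pan [-1.50658e+02 -7.85000e-01 -6.10000e-02] n 70 res med 0.54
 farL -69.7 farR -81.9  pushL (-220.6,83.6) pushR (-230.4,-76.1)
```

Emit:
jog_arm([
  {"hand": 0,"xyz": [-0.01,0.005,0],"turn": [0,0,0]},
  {"hand": 0,"xyz": [-0.01,0,0],"turn": [0,0,0]},
  {"hand": 0,"xyz": [-0.005,0,0],"turn": [0,0,0]},
  {"hand": 0,"xyz": [-0.005,0,0],"turn": [0,0,0]},
  {"hand": 0,"xyz": [-0.005,0,0],"turn": [0,0,0]},
  {"hand": 0,"xyz": [-0.005,0,0],"turn": [0,0,0]},
  {"hand": 0,"xyz": [-0.005,0,0],"turn": [0,0,0]},
  {"hand": 0,"xyz": [-0.005,0,0],"turn": [0,0,0]},
])

```text
time: 9.52
tool_pos: [527.5, -114.0, 19.0]
tool_rot: [-0.002, -0.079, 0.997, 0.0]
wrist_force: [-5.3, -3.8, 3.3]
grip_width: -0.0
grasp_force: 3.5
```

Emit:
jog_arm([
  {"hand": 0,"xyz": [0.02,0,0],"turn": [0,0,0]},
  {"hand": 0,"xyz": [0.02,0,0],"turn": [0,0,0]},
  {"hand": 0,"xyz": [0,0.052,0],"turn": [0,0,0]},
  {"hand": 0,"xyz": [0,0.052,0],"turn": [0,0,0]},
  {"hand": 0,"xyz": [0,0.051,0],"turn": [0,0,0]},
  {"hand": 0,"xyz": [0,0,0],"turn": [0,0,0]},
])

```text
time: 10.28
tool_pos: [464.6, 35.9, 19.2]
tool_rot: [-0.001, -0.08, 0.997, 0.0]
wrist_force: [-0.2, -0.5, -0.8]
grip_width: -0.0
grasp_force: 0.0
```

Run:
```python
from h import *
tool(); recfit(optics.snapshot('top'),[-137,3,.05])
```

```text
t 10.28 tool in pan x,y,yaw [-2.59611e+02  8.06970e+01  3.00000e-03] z 19.2 tilt [-0.002  0.   ] F [-0.2 -0.5 -0.8] w -0.0
rec in pan [-1.38184e+02  3.94400e+00  4.60000e-02] n 74 res med 0.62
 farL -67.8 farR -58.7  pushL (-216.8,80.4) pushR (-209.5,-79.4)
```

Emit:
jog_arm([
  {"hand": 0,"xyz": [-0.013,0,0],"turn": [0,0,0]},
  {"hand": 0,"xyz": [-0.013,0,0],"turn": [0,0,0]},
  {"hand": 0,"xyz": [-0.005,0,0],"turn": [0,0,0]},
  {"hand": 0,"xyz": [-0.005,0,0],"turn": [0,0,0]},
  {"hand": 0,"xyz": [-0.005,0,0],"turn": [0,0,0]},
  {"hand": 0,"xyz": [-0.005,0,0],"turn": [0,0,0]},
  {"hand": 0,"xyz": [-0.005,0,0],"turn": [0,0,0]},
])

```text
time: 11.2
tool_pos: [512.1, 41.2, 18.5]
tool_rot: [-0.004, -0.078, 0.997, 0.001]
wrist_force: [-9.2, 3.0, 5.8]
grip_width: 0.0
grasp_force: 4.0
```

Emit:
jog_arm([
  {"hand": 0,"xyz": [0.02,0,0],"turn": [0,0,0]},
  {"hand": 0,"xyz": [0.02,0,0],"turn": [0,0,0]},
  {"hand": 0,"xyz": [0,-0.054,0],"turn": [0,0,0]},
  {"hand": 0,"xyz": [0,-0.054,0],"turn": [0,0,0]},
  {"hand": 0,"xyz": [0,-0.053,0],"turn": [0,0,0]},
  {"hand": 0,"xyz": [0,0,0],"turn": [0,0,0]},
])

```text
time: 11.95
tool_pos: [504.3, -128.8, 19.6]
tool_rot: [0.002, -0.075, 0.997, -0.001]
wrist_force: [-0.4, -0.4, -0.1]
grip_width: -0.1
grasp_force: 0.0
```

Run:
```python
from h import *
tool(); recfit(optics.snapshot('top'),[-128,0,-.05])
```

```text
t 11.95 tool in pan x,y,yaw [-2.46253e+02 -8.81700e+01 -6.00000e-03] z 19.6 tilt [ 0.003 -0.002] F [-0.4 -0.4 -0.1] w -0.1
rec in pan [-1.28974e+02  6.57000e-01 -5.20000e-02] n 70 res med 0.61
 farL -48.9 farR -59.3  pushL (-199.7,84.5) pushR (-208.0,-75.3)
```

Emit:
jog_arm([
  {"hand": 0,"xyz": [-0.011,0.005,0],"turn": [0,0,0]},
  {"hand": 0,"xyz": [-0.011,0,0],"turn": [0,0,0]},
  {"hand": 0,"xyz": [-0.005,0,0],"turn": [0,0,0]},
  {"hand": 0,"xyz": [-0.005,0,0],"turn": [0,0,0]},
  {"hand": 0,"xyz": [-0.005,0,0],"turn": [0,0,0]},
  {"hand": 0,"xyz": [-0.005,-0.001,0],"turn": [0,0,0]},
  {"hand": 0,"xyz": [-0.005,-0.001,0],"turn": [0,0,0]},
])

```text
time: 12.88
tool_pos: [545.2, -113.9, 19.0]
tool_rot: [-0.003, -0.079, 0.997, 0.0]
wrist_force: [-7.4, -3.8, 5.3]
grip_width: -0.2
grasp_force: 4.0
```

Emit:
jog_arm([
  {"hand": 0,"xyz": [0.02,0,0],"turn": [0,0,0]},
  {"hand": 0,"xyz": [0.02,0,0],"turn": [0,0,0]},
  {"hand": 0,"xyz": [0,0.052,0],"turn": [0,0,0]},
  {"hand": 0,"xyz": [0,0.052,0],"turn": [0,0,0]},
  {"hand": 0,"xyz": [0,0.052,0],"turn": [0,0,0]},
  {"hand": 0,"xyz": [0,0,0],"turn": [0,0,0]},
])

```text
time: 13.62
tool_pos: [482.7, 36.9, 19.2]
tool_rot: [-0.001, -0.08, 0.997, 0.0]
wrist_force: [-0.1, 0.2, 0.0]
grip_width: 0.1
grasp_force: 0.0
```

Run:
```python
from h import *
tool(); recfit(optics.snapshot('top'),[-118,3,.05])
```

```text
t 13.62 tool in pan x,y,yaw [-2.41659e+02  7.88660e+01  3.00000e-03] z 19.2 tilt [-0.002  0.   ] F [-0.1  0.2  0. ] w 0.1
rec in pan [-1.20529e+02  3.06600e+00  4.00000e-02] n 72 res med 0.56
 farL -49.5 farR -41.6  pushL (-198.6,80.0) pushR (-192.3,-79.8)
```

Emit:
jog_arm([
  {"hand": 0,"xyz": [-0.013,0,0],"turn": [0,0,0]},
  {"hand": 0,"xyz": [-0.013,0,0],"turn": [0,0,0]},
  {"hand": 0,"xyz": [-0.005,0,0],"turn": [0,0,0]},
  {"hand": 0,"xyz": [-0.005,0,0],"turn": [0,0,0]},
  {"hand": 0,"xyz": [-0.005,0,0],"turn": [0,0,0]},
  {"hand": 0,"xyz": [-0.005,0,0],"turn": [0,0,0]},
  {"hand": 0,"xyz": [-0.003,0,0],"turn": [0,0,0]},
])

```text
time: 14.55
tool_pos: [529.2, 41.5, 18.5]
tool_rot: [-0.003, -0.078, 0.997, 0.001]
wrist_force: [-7.0, 1.9, 3.5]
grip_width: -0.0
grasp_force: 3.3
```

Emit:
jog_arm([
  {"hand": 0,"xyz": [0.02,0,0],"turn": [0,0,0]},
  {"hand": 0,"xyz": [0.02,0,0],"turn": [0,0,0]},
  {"hand": 0,"xyz": [0,-0.054,0],"turn": [0,0,0]},
  {"hand": 0,"xyz": [0,-0.054,0],"turn": [0,0,0]},
  {"hand": 0,"xyz": [0,-0.053,0],"turn": [0,0,0]},
  {"hand": 0,"xyz": [0,0,0],"turn": [0,0,0]},
])

```text
time: 15.3
tool_pos: [520.4, -128.4, 19.6]
tool_rot: [0.002, -0.075, 0.997, -0.001]
wrist_force: [-0.1, 0.5, -0.6]
grip_width: 0.2
grasp_force: 0.0
```

Run:
```python
from h import *
tool(); recfit(optics.snapshot('top'),[-112,1,-.04])
```

```text
t 15.30 tool in pan x,y,yaw [-2.30326e+02 -9.02820e+01 -6.00000e-03] z 19.6 tilt [ 0.003 -0.002] F [-0.1  0.5 -0.6] w 0.2
rec in pan [-1.12083e+02  4.23000e-01 -4.70000e-02] n 67 res med 0.61
 farL -32.5 farR -41.8  pushL (-183.3,83.8) pushR (-190.7,-76.0)
```

Emit:
jog_arm([
  {"hand": 0,"xyz": [-0.012,0.007,0],"turn": [0,0,0]},
  {"hand": 0,"xyz": [-0.012,0,0],"turn": [0,0,0]},
  {"hand": 0,"xyz": [-0.005,0,0],"turn": [0,0,0]},
  {"hand": 0,"xyz": [-0.005,0,0],"turn": [0,0,0]},
  {"hand": 0,"xyz": [-0.005,0,0],"turn": [0,0,0]},
  {"hand": 0,"xyz": [-0.005,-0.001,0],"turn": [0,0,0]},
  {"hand": 0,"xyz": [-0.003,-0.001,0],"turn": [0,0,0]},
])

```text
time: 16.23
tool_pos: [561.1, -111.2, 19.0]
tool_rot: [-0.003, -0.079, 0.997, 0.0]
wrist_force: [-8.0, -3.0, 6.8]
grip_width: 0.4
grasp_force: 4.4
```

Emit:
jog_arm([
  {"hand": 0,"xyz": [0.02,0,0],"turn": [0,0,0]},
  {"hand": 0,"xyz": [0.02,0,0],"turn": [0,0,0]},
  {"hand": 0,"xyz": [0,0.052,0],"turn": [0,0,0]},
  {"hand": 0,"xyz": [0,0.052,0],"turn": [0,0,0]},
  {"hand": 0,"xyz": [0,0.052,0],"turn": [0,0,0]},
  {"hand": 0,"xyz": [0,0,0],"turn": [0,0,0]},
])

```text
time: 16.98
tool_pos: [498.5, 39.5, 19.2]
tool_rot: [-0.001, -0.08, 0.997, 0.0]
wrist_force: [0.3, -0.6, 0.2]
grip_width: -0.0
grasp_force: 0.0
```

Run:
```python
from h import *
tool(); recfit(optics.snapshot('top'),[-104,3,.03])
```

```text
t 16.98 tool in pan x,y,yaw [-2.25613e+02  7.89830e+01  3.00000e-03] z 19.2 tilt [-0.002  0.   ] F [ 0.3 -0.6  0.2] w -0.0
rec in pan [-1.04514e+02  1.77400e+00  3.20000e-02] n 70 res med 0.46
 farL -32.7 farR -26.4  pushL (-182.0,79.3) pushR (-176.9,-80.6)
```

Emit:
jog_arm([
  {"hand": 0,"xyz": [-0.013,0,0],"turn": [0,0,0]},
  {"hand": 0,"xyz": [-0.013,0,0],"turn": [0,0,0]},
  {"hand": 0,"xyz": [-0.005,0,0],"turn": [0,0,0]},
  {"hand": 0,"xyz": [-0.005,0,0],"turn": [0,0,0]},
  {"hand": 0,"xyz": [-0.005,0,0],"turn": [0,0,0]},
  {"hand": 0,"xyz": [-0.005,0,0],"turn": [0,0,0]},
])

```text
time: 17.77
tool_pos: [541.2, 43.6, 18.5]
tool_rot: [-0.004, -0.078, 0.997, 0.001]
wrist_force: [-8.6, 2.2, 5.0]
grip_width: -0.1
grasp_force: 3.9
```

Emit:
jog_arm([
  {"hand": 0,"xyz": [0.02,0,0],"turn": [0,0,0]},
  {"hand": 0,"xyz": [0.02,0,0],"turn": [0,0,0]},
  {"hand": 0,"xyz": [0,-0.054,0],"turn": [0,0,0]},
  {"hand": 0,"xyz": [0,-0.054,0],"turn": [0,0,0]},
  {"hand": 0,"xyz": [0,-0.053,0],"turn": [0,0,0]},
  {"hand": 0,"xyz": [0,0,0],"turn": [0,0,0]},
])

```text
time: 18.52
tool_pos: [533.1, -126.3, 19.6]
tool_rot: [0.001, -0.076, 0.997, -0.001]
wrist_force: [-0.2, 1.2, 0.4]
grip_width: 0.1
grasp_force: 0.0
```

Run:
```python
from h import *
tool(); recfit(optics.snapshot('top'),[-97,1,-.03])
```

```text
t 18.52 tool in pan x,y,yaw [-2.17418e+02 -9.02000e+01 -6.00000e-03] z 19.6 tilt [ 0.003 -0.002] F [-0.2  1.2  0.4] w 0.1
rec in pan [-9.8542e+01  9.8300e-01 -3.3000e-02] n 66 res med 0.63
 farL -20.3 farR -26.9  pushL (-170.9,83.4) pushR (-176.1,-76.5)
```

Emit:
jog_arm([
  {"hand": 0,"xyz": [-0.013,0.007,0],"turn": [0,0,0]},
  {"hand": 0,"xyz": [-0.013,0,0],"turn": [0,0,0]},
  {"hand": 0,"xyz": [-0.005,0,0],"turn": [0,0,0]},
  {"hand": 0,"xyz": [-0.005,0,0],"turn": [0,0,0]},
  {"hand": 0,"xyz": [-0.005,0,0],"turn": [0,0,0]},
  {"hand": 0,"xyz": [-0.005,-0.001,0],"turn": [0,0,0]},
])

```text
time: 19.32
tool_pos: [572.7, -108.5, 19.0]
tool_rot: [-0.003, -0.079, 0.997, 0.0]
wrist_force: [-7.6, -3.8, 5.7]
grip_width: -0.2
grasp_force: 4.1
```

Emit:
jog_arm([
  {"hand": 0,"xyz": [0.02,0,0],"turn": [0,0,0]},
  {"hand": 0,"xyz": [0.02,0,0],"turn": [0,0,0]},
  {"hand": 0,"xyz": [0,0.052,0],"turn": [0,0,0]},
  {"hand": 0,"xyz": [0,0.052,0],"turn": [0,0,0]},
  {"hand": 0,"xyz": [0,0.052,0],"turn": [0,0,0]},
  {"hand": 0,"xyz": [0,0,0],"turn": [0,0,0]},
])

```text
time: 20.08
tool_pos: [510.2, 42.5, 19.2]
tool_rot: [-0.001, -0.081, 0.997, 0.0]
wrist_force: [-0.4, -0.5, -1.6]
grip_width: -0.2
grasp_force: 0.0
```

Run:
```python
from h import *
tool(); recfit(optics.snapshot('top'),[-91,2,.03])
```

```text
t 20.07 tool in pan x,y,yaw [-2.13593e+02  8.00930e+01  4.00000e-03] z 19.2 tilt [-0.002  0.   ] F [-0.4 -0.5 -1.6] w -0.2
rec in pan [-9.2083e+01  1.6540e+00  3.2000e-02] n 70 res med 0.43
 farL -20.3 farR -13.9  pushL (-169.6,79.2) pushR (-164.5,-80.7)
```

Emit:
jog_arm([
  {"hand": 0,"xyz": [-0.013,-0.002,0],"turn": [0,0,0]},
  {"hand": 0,"xyz": [-0.013,0,0],"turn": [0,0,0]},
  {"hand": 0,"xyz": [-0.005,0,0],"turn": [0,0,0]},
  {"hand": 0,"xyz": [-0.005,0,0],"turn": [0,0,0]},
  {"hand": 0,"xyz": [-0.005,0,0],"turn": [0,0,0]},
  {"hand": 0,"xyz": [-0.005,0,0],"turn": [0,0,0]},
])

```text
time: 20.88
tool_pos: [553.1, 44.5, 18.5]
tool_rot: [-0.004, -0.078, 0.997, 0.001]
wrist_force: [-8.8, 2.0, 5.8]
grip_width: 0.3
grasp_force: 4.2
```

Emit:
jog_arm([
  {"hand": 0,"xyz": [0.02,0,0],"turn": [0,0,0]},
  {"hand": 0,"xyz": [0.02,0,0],"turn": [0,0,0]},
  {"hand": 0,"xyz": [0,-0.054,0],"turn": [0,0,0]},
  {"hand": 0,"xyz": [0,-0.054,0],"turn": [0,0,0]},
  {"hand": 0,"xyz": [0,-0.053,0],"turn": [0,0,0]},
  {"hand": 0,"xyz": [0,0,0],"turn": [0,0,0]},
])

```text
time: 21.62
tool_pos: [545.0, -125.3, 19.6]
tool_rot: [0.001, -0.076, 0.997, -0.001]
wrist_force: [0.3, 0.4, -0.3]
grip_width: 0.1
grasp_force: 0.0
```

Run:
```python
from h import *
tool(); recfit(optics.snapshot('top'),[-86,1,-.03])
```

```text
t 21.62 tool in pan x,y,yaw [-2.05587e+02 -9.10930e+01 -6.00000e-03] z 19.6 tilt [ 0.003 -0.002] F [ 0.3  0.4 -0.3] w 0.1
rec in pan [-8.6482e+01  1.6310e+00 -2.8000e-02] n 68 res med 0.63
 farL -8.7 farR -14.3  pushL (-159.2,83.7) pushR (-163.7,-76.2)
```

Emit:
jog_arm([
  {"hand": 0,"xyz": [-0.013,0.008,0],"turn": [0,0,0]},
  {"hand": 0,"xyz": [-0.013,0,0],"turn": [0,0,0]},
  {"hand": 0,"xyz": [-0.005,0,0],"turn": [0,0,0]},
  {"hand": 0,"xyz": [-0.005,0,0],"turn": [0,0,0]},
  {"hand": 0,"xyz": [-0.005,0,0],"turn": [0,0,0]},
  {"hand": 0,"xyz": [-0.003,0,0],"turn": [0,0,0]},
])

```text
time: 22.42
tool_pos: [583.0, -106.2, 19.0]
tool_rot: [-0.002, -0.079, 0.997, -0.0]
wrist_force: [-6.4, -4.6, 5.1]
grip_width: -0.0
grasp_force: 3.7
```

Emit:
jog_arm([
  {"hand": 0,"xyz": [0.02,0,0],"turn": [0,0,0]},
  {"hand": 0,"xyz": [0.02,0,0],"turn": [0,0,0]},
  {"hand": 0,"xyz": [0,0.052,0],"turn": [0,0,0]},
  {"hand": 0,"xyz": [0,0.052,0],"turn": [0,0,0]},
  {"hand": 0,"xyz": [0,0.052,0],"turn": [0,0,0]},
  {"hand": 0,"xyz": [0,0,0],"turn": [0,0,0]},
])

```text
time: 23.18
tool_pos: [520.0, 45.0, 19.2]
tool_rot: [-0.001, -0.08, 0.997, 0.0]
wrist_force: [0.3, -0.5, 0.9]
grip_width: -0.3
grasp_force: 0.0
```

Run:
```python
from h import *
tool(); recfit(optics.snapshot('top'),[-81,2,.03])
```

```text
t 23.18 tool in pan x,y,yaw [-2.03522e+02  8.10130e+01  3.00000e-03] z 19.2 tilt [-0.002  0.   ] F [ 0.3 -0.5  0.9] w -0.3
rec in pan [-8.112e+01  1.720e+00  2.100e-02] n 72 res med 0.47
 farL -8.2 farR -4.1  pushL (-157.8,80.2) pushR (-154.5,-79.8)
```

Emit:
jog_arm([
  {"hand": 0,"xyz": [-0.014,-0.002,0],"turn": [0,0,0]},
  {"hand": 0,"xyz": [-0.014,0,0],"turn": [0,0,0]},
  {"hand": 0,"xyz": [-0.005,0,0],"turn": [0,0,0]},
  {"hand": 0,"xyz": [-0.005,0,0],"turn": [0,0,0]},
  {"hand": 0,"xyz": [-0.004,0,0],"turn": [0,0,0]},
])

```text
time: 23.85
tool_pos: [559.3, 46.0, 18.6]
tool_rot: [-0.004, -0.078, 0.997, 0.0]
wrist_force: [-9.4, 0.6, 6.9]
grip_width: 0.6
grasp_force: 4.4
```

Emit:
jog_arm([
  {"hand": 0,"xyz": [-0.002,0,0],"turn": [0,0,0]},
])

```text
time: 23.98
tool_pos: [561.1, 46.6, 18.6]
tool_rot: [-0.004, -0.078, 0.997, 0.001]
wrist_force: [-10.1, 0.3, 9.0]
grip_width: 0.2
grasp_force: 4.9
```

Emit:
jog_arm([
  {"hand": 0,"xyz": [-0.002,0,0],"turn": [0,0,0]},
])

```text
time: 24.1
tool_pos: [562.6, 47.0, 18.5]
tool_rot: [-0.004, -0.078, 0.997, 0.001]
wrist_force: [-9.3, 1.8, 6.4]
grip_width: -0.3
grasp_force: 4.4
```

Run:
```python
from h import *
tool(); recfit(optics.snapshot('top'),[-77,2,-.0])
```

```text
t 24.10 tool in pan x,y,yaw [-1.61152e+02  7.63360e+01 -2.00000e-03] z 18.5 tilt [-0.009  0.001] F [-9.3  1.8  6.4] w -0.3
rec in pan [-7.7419e+01 -1.0400e-01 -2.2000e-02] n 56 res med 0.48
 farL -0.2 farR -4.6  pushL (-150.6,81.5) pushR (-154.2,-78.4)
```

Emit:
jog_arm([
  {"hand": 0,"xyz": [-0.002,0,0],"turn": [0,0,0]},
])

```text
time: 24.28
tool_pos: [563.6, 47.2, 18.5]
tool_rot: [-0.005, -0.078, 0.997, 0.001]
wrist_force: [-13.8, -1.0, 12.2]
grip_width: 0.3
grasp_force: 6.9
```

Emit:
jog_arm([
  {"hand": 0,"xyz": [-0.002,0,0],"turn": [0,0,0]},
])

```text
time: 24.4
tool_pos: [563.6, 47.2, 18.4]
tool_rot: [-0.007, -0.078, 0.997, 0.001]
wrist_force: [-17.8, -3.0, 12.4]
grip_width: 0.1
grasp_force: 8.6
```

The left stop is reached: the tool stopped advancing while the force rose. I'll switch to the right end now.

Emit:
jog_arm([
  {"hand": 0,"xyz": [0.022,0,0],"turn": [0,0,0]},
  {"hand": 0,"xyz": [0.02,0,0],"turn": [0,0,0]},
  {"hand": 0,"xyz": [0,-0.054,0],"turn": [0,0,0]},
  {"hand": 0,"xyz": [0,-0.054,0],"turn": [0,0,0]},
  {"hand": 0,"xyz": [0,-0.05,0],"turn": [0,0,0]},
  {"hand": 0,"xyz": [0,0,0],"turn": [0,0,0]},
])

```text
time: 25.15
tool_pos: [556.1, -119.4, 19.5]
tool_rot: [0.001, -0.076, 0.997, -0.001]
wrist_force: [-0.7, 0.1, -0.5]
grip_width: 0.5
grasp_force: 0.0
```

Run:
```python
from h import *
tool(); recfit(optics.snapshot('top'),[-77,1,-.02])
```

```text
t 25.15 tool in pan x,y,yaw [-1.93661e+02 -8.69360e+01 -6.00000e-03] z 19.5 tilt [ 0.003 -0.002] F [-0.7  0.1 -0.5] w 0.5
rec in pan [-7.6701e+01  2.8400e+00 -3.0000e-02] n 67 res med 0.61
 farL 1.2 farR -4.7  pushL (-149.3,85.0) pushR (-154.0,-74.9)
```

Emit:
jog_arm([
  {"hand": 0,"xyz": [-0.013,0.005,0],"turn": [0,0,0]},
  {"hand": 0,"xyz": [-0.012,0,0],"turn": [0,0,0]},
  {"hand": 0,"xyz": [-0.005,0,0],"turn": [0,0,0]},
  {"hand": 0,"xyz": [-0.004,0,0],"turn": [0,0,0]},
])

```text
time: 25.7
tool_pos: [584.9, -104.3, 19.1]
tool_rot: [-0.003, -0.079, 0.997, 0.0]
wrist_force: [-8.2, -5.2, 6.5]
grip_width: -0.1
grasp_force: 4.2
```

Emit:
jog_arm([
  {"hand": 0,"xyz": [-0.002,0,0],"turn": [0,0,0]},
])

```text
time: 25.82
tool_pos: [586.4, -104.4, 19.0]
tool_rot: [-0.003, -0.079, 0.997, -0.0]
wrist_force: [-7.6, -4.6, 5.5]
grip_width: 0.1
grasp_force: 4.4
```

Emit:
jog_arm([
  {"hand": 0,"xyz": [-0.002,0,0],"turn": [0,0,0]},
])

```text
time: 25.95
tool_pos: [588.2, -104.3, 19.0]
tool_rot: [-0.003, -0.079, 0.997, -0.0]
wrist_force: [-8.6, -5.7, 4.7]
grip_width: -0.0
grasp_force: 4.4
```

Run:
```python
from h import *
tool(); recfit(optics.snapshot('top'),[-75,2,-.0])
```

```text
t 25.95 tool in pan x,y,yaw [-159.611  -77.134    0.   ] z 19.0 tilt [-0.006 -0.001] F [-8.6 -5.7  4.7] w -0.0
rec in pan [-7.4376e+01  4.2640e+00 -4.0000e-03] n 57 res med 0.48
 farL 1.0 farR 0.3  pushL (-149.1,84.5) pushR (-149.7,-75.5)
```

Emit:
jog_arm([
  {"hand": 0,"xyz": [-0.002,0,0],"turn": [0,0,0]},
])

```text
time: 26.12
tool_pos: [588.4, -104.3, 18.9]
tool_rot: [-0.005, -0.079, 0.997, -0.0]
wrist_force: [-15.0, -9.6, 12.1]
grip_width: -0.1
grasp_force: 8.3
```

Emit:
jog_arm([
  {"hand": 0,"xyz": [-0.002,0,0],"turn": [0,0,0]},
])

```text
time: 26.25
tool_pos: [588.3, -104.2, 19.0]
tool_rot: [-0.006, -0.079, 0.997, -0.0]
wrist_force: [-20.4, -11.3, 16.4]
grip_width: 0.2
grasp_force: 11.1
```

Run:
```python
from h import *
tool(); recfit(optics.snapshot('top'),[-75,2,-.0])
```

```text
t 26.25 tool in pan x,y,yaw [-1.59436e+02 -7.70750e+01  1.00000e-03] z 19.0 tilt [-0.013 -0.001] F [-20.4 -11.3  16.4] w 0.2
rec in pan [-7.4276e+01  4.6640e+00  2.0000e-03] n 58 res med 0.4
 farL 0.5 farR 1.0  pushL (-149.5,84.5) pushR (-149.1,-75.5)
```

The right stop is firm as well, and both far corners read 0.5–1 mm in the pan frame. I'll back off, lift clear and check.

Emit:
jog_arm([
  {"hand": 0,"xyz": [0.02,0,0],"turn": [0,0,0]},
  {"hand": 0,"xyz": [0.03,0,0],"turn": [0,0,0]},
  {"hand": 0,"xyz": [0.04,0,-0.02],"turn": [0,0,0]},
  {"hand": 0,"xyz": [0,0,-0.05],"turn": [0,0,0]},
  {"hand": 0,"xyz": [0,0,-0.05],"turn": [0,0,0]},
  {"hand": 0,"xyz": [0,0,0],"turn": [0,0,0]},
  {"hand": 0,"xyz": [0,0,0],"turn": [0,0,0]},
])

```text
time: 27.18
tool_pos: [505.9, -117.2, 139.1]
tool_rot: [-0.0, -0.078, 0.997, -0.0]
wrist_force: [-0.1, -0.1, -0.9]
grip_width: 0.0
grasp_force: 0.0
```

Run:
```python
from h import *
tool(); s,im=look(); recfit(s,[-75,2,-.0]); cv2.imwrite('pics/end.png',im)
```

```text
t 27.18 tool in pan x,y,yaw [-2.42874e+02 -7.69740e+01 -1.00000e-03] z 139.1 tilt [-0. -0.] F [-0.1 -0.1 -0.9] w 0.0
rec in pan [-7.4226e+01  3.2330e+00 -6.0000e-03] n 73 res med 0.93
 farL 1.4 farR 0.2  pushL (-148.8,83.7) pushR (-149.7,-76.3)
```

View pics/end.png

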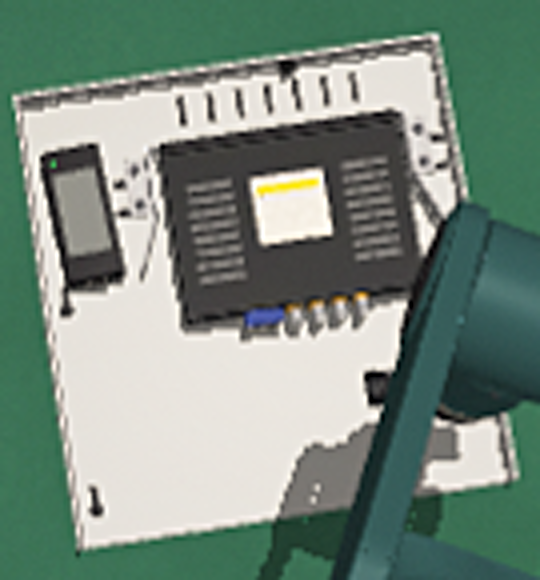

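The picture shows the recorder seated between the brackets, with its far edge from (158, 147) to (405, 112) on both stops. The arm is clear and the adapter is where it was.

```bash
python3 -c "
from h import *
print(manip.sign_off())"
```

```text
the job is handed in; nothing more can be done
None
```

I handed the job in at about 27 s: the recorder is against both bracket stops (far corners within about 1.5 mm by my fit), about 3 mm off mid-lane, and the arm is clear; the hand-in returned no verdict.

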